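# Close the hold-down flap of the board jig

## Task

Close the board jig with a fingertip: push the upright aluminium flap over from its outer side until it lies flat above the circuit board, keep it pressed down and push it along by the step on its outer face until its free edge is tucked fully home beneath the retaining lip, then let go so that the lip alone holds it. Do not touch the rubber pad on the flap's inner face, and leave the board in its nest and everything else on the bench where it is; nothing is to be picked up.

Things in the scene. Friction and masses are not known exactly. Their poses are not given: they have to be found in the camera images.
- jig: board jig fixed to the bench: a black base plate 160 (x) x 120 (y) x 12 mm high with hinge ears (up to 36 mm high) near its -x end, a nest for a circuit board in the middle and the retaining lip near its +x end. Origin at the centre of its underside (bench height); its x axis runs level from the hinge towards the lip, y along the hinge line, z up
- hinge_axis (a point): middle of the hinge line, 60 mm from the jig's origin towards -x and 28 mm above the bench; its axes are the jig's
- flap_hinge (a joint): angle of the aluminium flap about the hinge line: 0 = folded flat (level) over the board, 1.57 = upright, 2.0 = leaning back, its stop. A light spring rests it near upright (around 1.6) and lifts it open again (about 0.05 N m, 1 N half-way along the flap, when flat) unless its edge is under the lip. The flat position is a hard stop
- flap_slide (a joint): how far (m) the flap has been slid out along its own plane, away from the hinge: 0 = fully back, 0.020 = fully home, a hard stop. It stays where it is left: a friction of about 3.5 N holds it. It starts at most 0.002 out, and the folded flap's edge is then clear of the lip
- flap_edge (a point): middle of the flap's free edge, 96 mm from the hinge line (plus the slide). The flap is a 4 mm thick aluminium plate 90 mm wide, starting 8 mm from the hinge line; its mid-plane passes through the hinge line. Axes turn with the flap: x from the hinge to the edge, z out of its outer face (up when flat)
- flap_ledge (a point): foot of the pushing face of the finger ledge: a step 64 mm wide across the middle of the flap's outer face, 8 mm proud of it, upright on the hinge side and sloping off towards the free edge. The point lies on the outer face at that upright side, 62 mm from the hinge line (plus the slide). The outer face is plain between hinge and ledge. Same axes as flap_edge
- pad: black rubber pad, 66 x 70 x 4 mm, on the inner face of the flap (faces the lip when upright, the board when flat); it must not be touched. Origin on the hinge line (plus the slide), axes as flap_edge; the pad covers 16 to 82 mm from there
- lip_edge (a point): middle of the straight part of the fixed aluminium retaining lip, at its underside: 46 mm from the jig's origin towards +x, 32.5 mm above the bench. The lip is 76 mm wide, up to 42 mm high, its straight underside runs 18 mm on from here towards +x to a wall, and an upturned lead-in reaches 8 mm from here towards the hinge. The folded flap's top face lies 30 mm above the bench, so the edge passes beneath with 2.5 mm to spare
- board: loose green circuit board with chips, 70 x 62 x 6 mm, lying in the jig's nest below the flap, its underside 12 mm above the bench; origin at the centre of its underside
- tweezers: steel tweezers lying flat, about 125 mm long, 15 mm wide, 7 mm high, beside the jig; origin at the underside near the middle, x along the length towards the tips; loose, to be left alone
- flux_jar: small jar, 42 mm across, 42 mm high, standing beside the jig; origin at the centre of its underside; loose, to be left alone
- screwdriver: screwdriver with a black handle, 150 mm long, lying beyond the lip end of the jig; x along its length towards the tip; loose, to be left alone
- solder_spool: reel of solder standing on its flange, 60 mm across, 35 mm high; origin at the centre of its underside; loose, to be left alone
- rinse_bottle: clear bottle, 48 mm across, 110 mm high; origin at the centre of its underside; loose, to be left alone
- mouse: black computer mouse, 100 x 56 x 31 mm; origin at the centre of its underside; loose, to be left alone
- multimeter: hand multimeter lying on its back, 150 x 74 x 36 mm; origin at the centre of its underside; loose, to be left alone

How it is judged:
By the outcome, as a careful person would: the job done as asked, in the order asked, and still so for the second after the job is handed in, with the robot touching nothing.
It also fails if it takes over 45 s, if anything falls off the work surface, if the arm or the gripper's body presses on something with over 40 N, if the wrist force passes 120 N, or if a joint passes its speed limit or range.

## Robot

A 7-joint arm with a two-finger parallel gripper is mounted at the origin on the work surface. World frame = base frame: x ahead of the robot, y to its left, z up, the work surface at z = 0. Lengths are in m, angles in rad, forces in N, time in s.
With the tool pointing down it reaches from about 0.35 to 0.9 m from the base axis. Payload 8.1 kg.
Tool frame: the origin (TCP) lies between the finger pads; the fingertips stand ahead of it and the grasp point (between the pads) is the TCP (arm.nose_length is the z of the fingertips in the tool frame, in m); z points along the fingers, y is the line along which they close (so a half turn about z gives the same grasp; the last joint's range is limited). The gripper opens to 92 mm and grips with 3 to 60 N. Pads are 19 mm wide; open, the fingers measure 130 mm over their backs; the gripper's body (75 mm by 190 mm) begins 47 mm behind the grasp point.
Start: joints at [1.21, 0.434, 0.025, 1.573, -0.012, 1.134, -0.075], TCP at [0.159, -0.604, 0.22] pointing down, gripper open.
Joint ranges: [-2.62, 2.62], [-0.44, 2.09], [-1.27, 1.32], [0.08, 2.57], [-1.32, 4.46], [0.12, 2], [-2.74, 2.74]. Speed limits (rad/s): [2.22, 2.22, 3.01, 3.01, 3.14, 3.14, 3.14].

## Interface

Orientations are given as a rotation vector (axis times angle).
In Python, from cell import sensors, optics, arm gives the robot as it stands.
- The arm moves only by the tool arm_command, never from a script. Its argument "deltas" is one flat list of numbers, 7 for each row, row after row: the turn, a rotation vector about the world's x, y, z as a fraction of full scale, then the shift along the world's x, y, z as a fraction of full scale, then the finger opening in mm, from 0 to 91.8. In form: [wx, wy, wz, dx, dy, dz, fingers, wx, wy, wz, dx, dy, dz, fingers, ...]. A call has 1 to 20 rows; each row is the pose to reach, as a shift and turn from the pose commanded when the call began; what a row does not reach only later rows make up. Full scale, the value 1, is 1 m for a shift and 90 degrees for a turn. A row lasts 1/10 s, in which the tool goes at most 50 mm and 8.59 degrees, less where a joint would pass 70% of its speed; a pose out of reach is approached as far as the arm can. A call with a number of a shift or a turn outside -1 to 1 is refused whole. A call with a gripper value outside its range is refused whole. The fingers move at their own pace and stop on an object; "force" is the grip in N (left out, the last holds). Time passes only in rows, so rows that repeat a pose let the fingers close. It gives the time, the measured TCP pose, the force, the opening and the grip force at its end, in the units of the state.
- sensors.observe(): the state, without advancing time (a new reading comes with each control period).
- optics.get_image(name): name is "scene" or "top"; returns the picture (480x640x3 uint8, blue, green, red); there is no depth.
- optics.calibration(name): a dict with "camera_matrix" (3x3 intrinsics, pixels), "rvec" (rotation vector, rad) and "tvec" (3), from world to camera coordinates, as OpenCV has them. Camera axes: x right, y down, z forward; pixel columns grow to the right and rows downward; lengths in m; the calibration is good to about 2 mm. A picture is of the moment at which its call begins. calibration takes no time and is no camera call.
- arm.sign_off(): hands the job in; it is judged then, once.
The state is a dict: "clock": time; "joints": joint angles; "dq": joint speeds; "joint_efforts": joint torques, N m; "position": TCP position; "ee_rot": TCP orientation; "force": force on the tool from outside, world axes, zero at the start; "ft_torque": the same for the moment, N m; "width": opening from 0.0 (shut) to 1.0 (fully open); "gripper_force": force on a finger pad.
Only numpy, scipy, OpenCV 4.12 (cv2) and the standard library are available. Lean on these libraries where they do the work, as an engineer would, in place of code of your own. Each camera call takes 0.05 s, during which the arm holds its last target. There are 200 camera calls.

## Working session

There is one attempt and no reset: what is moved stays moved. The work goes in short steps, Python scripts to look and compute and a tool call to move; the robot and the scene stay as the last step left them, time stands still between calls to the robot, and variables do not carry over. Pictures are saved under pics/ and viewed, at most 10 in all, crops included, and the job is handed in when it is done.

Besides the shell and the picture viewer there is one more tool, called after ">>>" by a JSON object that holds its "op" and its "data", one argument or row to a line. arm_command: Moves the arm, as the interface text tells. Its arguments: {"type":"object","properties":{"deltas":{"type":"array","items":{"type":"number"}},"force":{"type":"number"}},"required":["deltas"]}

```bash
mkdir -p pics; python3 - <<'E'
from cell import sensors, optics, arm
import cv2
s=sensors.observe(); print(s, arm.nose_length)
for n in("scene","top"):
    cv2.imwrite(f"pics/{n}0.png",optics.get_image(n)); print(n,optics.calibration(n))
E
```

```text
{'clock': 0.0, 'joints': array([ 1.21040528,  0.43521862,  0.02499431,  1.57411165, -0.0116058 ,
        1.13398961, -0.07508147]), 'dq': array([ 6.26208696e-04, -3.13867606e-04,  4.16206870e-04,  9.49834832e-05,
       -9.60697968e-04, -4.71520534e-04, -1.11953999e-04]), 'joint_efforts': array([-6.41357528e-04, -6.67850661e+01,  9.84807909e-01, -3.14467871e+01,
       -6.05798140e-02,  4.29831748e-02,  1.67193812e-04]), 'position': array([ 0.15913898, -0.60385436,  0.21894231]), 'ee_rot': array([-3.11401579e+00, -4.03504482e-01,  5.46998804e-04]), 'force': array([0.69178017, 0.22829674, 0.46576117]), 'ft_torque': array([ 0.02899932,  0.04550186, -0.06263217]), 'gripper_force': 0.0, 'width': 0.9982627213416081} 0.019
scene {'camera_matrix': array([[565.15026403,   0.        , 316.81619468],
       [  0.        , 565.15026403, 226.17218742],
       [  0.        ,   0.        ,   1.        ]]), 'rvec': array([ 1.11767896,  2.26624521, -1.13178417]), 'tvec': array([ 0.35720737, -0.20919596,  1.52968995])}
top {'camera_matrix': array([[596.05803786,   0.        , 312.18336906],
       [  0.        , 596.05803786, 240.47240176],
       [  0.        ,   0.        ,   1.        ]]), 'rvec': array([ 2.1426215 , -2.1852387 ,  0.16832099]), 'tvec': array([-0.00150877,  0.58140325,  1.18220773])}
```

View pics/scene0.png

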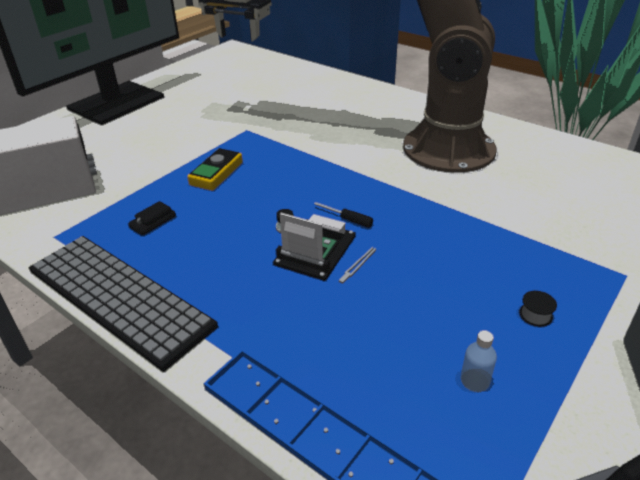

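View pics/top0.png

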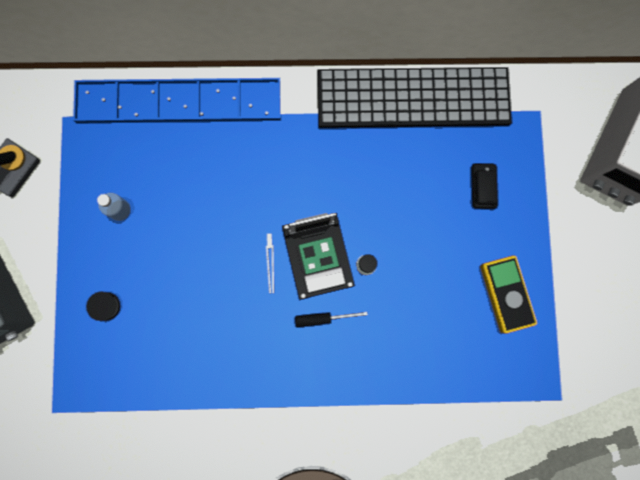

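The top view shows the jig at about (318,256). Its hinge and upright flap are at the top (far from the robot), and the lip is at the bottom near (323,280). The tweezers are left at (270,263), the jar right at (367,264), and the screwdriver below at (330,318). I'll enlarge both views.

```bash
python3 - <<'E'
import cv2,numpy as np
t=cv2.imread("pics/top0.png")[200:335,250:390]; s=cv2.imread("pics/scene0.png")[190:290,255:395]
a=cv2.resize(t,None,fx=4,fy=4,interpolation=cv2.INTER_CUBIC)
cv2.imwrite("pics/topc.png",a)
cv2.imwrite("pics/scenec.png",cv2.resize(s,None,fx=5,fy=5,interpolation=cv2.INTER_CUBIC))
E
```

```text
(no output)
```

View pics/topc.png

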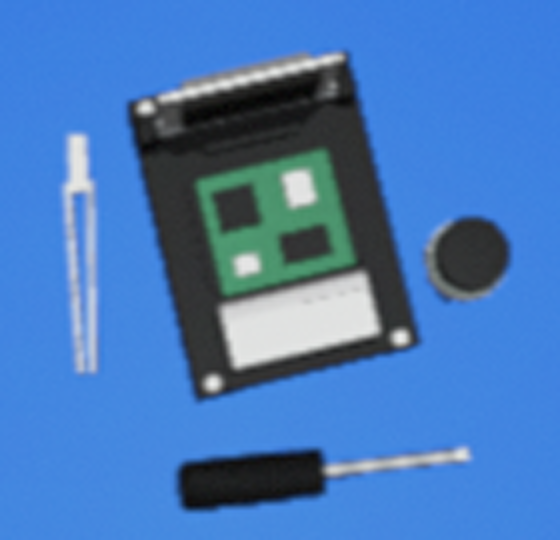

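View pics/scenec.png

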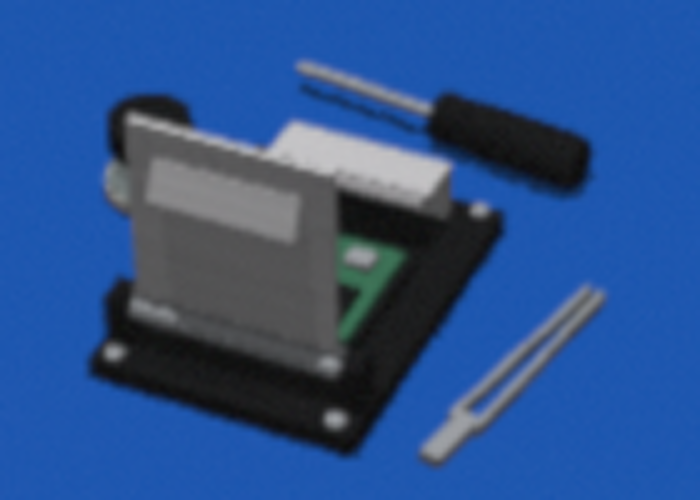

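The top crop shows the base corners at crop positions (131,101), (350,52), (418,343) and (198,398), and the lip at (218–382, 270–370). The scene crop shows the outer face and ledge facing away from the robot. Next I'll measure the jig pose.

```bash
cat > h.py <<'E'
import numpy as np,cv2
from cell import optics
def ray(n,uv):
    c=optics.calibration(n);R,_=cv2.Rodrigues(c["rvec"]);p=cv2.undistortPoints(np.float64(uv).reshape(-1,1,2),c["camera_matrix"],None)[:,0]
    d=np.c_[p,np.ones(len(p))]@R; return -R.T@c["tvec"],d
def plane(n,uv,z):
    o,d=ray(n,uv); return o+d*((z-o[2])/d[:,2])[:,None]
def proj(n,P):
    c=optics.calibration(n);return cv2.projectPoints(np.float64(P),c["rvec"],c["tvec"],c["camera_matrix"],None)[0][:,0]
E
python3 - <<'E'
from h import *
np.set_printoptions(precision=4,suppress=True)
T=lambda a:np.array(a)/4+[250,200]-.4
S=lambda a:np.array(a)/5+[255,190]-.4
c=plane("top",T([(131,101),(350,52),(418,343),(198,398)]),.012)
print("corners",c,np.linalg.norm(np.roll(c,-1,0)-c,axis=1))
l=plane("top",T([(218,305),(365,270),(382,332),(232,370)]),.042); print("lip",l,np.linalg.norm(np.roll(l,-1,0)-l,axis=1))
f=plane("top",T([(160,98),(345,56)]),.124);print("flaptop",f)
sc=plane("scene",S([(352,455),(90,375)]),0); print("scene hinge end corners z0",sc)
sc=plane("scene",S([(503,213)]),.012); print("scene corner",sc)
# refined by contour of the near half
im=cv2.imread("pics/top0.png"); hsv=cv2.cvtColor(im,cv2.COLOR_BGR2HSV)
m=cv2.inRange(hsv,(100,120,90),(125,255,255))==0
m=m.astype(np.uint8);n,lab,st,_=cv2.connectedComponentsWithStats(m)
k=lab[256,318];cn=max(cv2.findContours((lab==k).astype(np.uint8),0,1)[0],key=cv2.contourArea)
w=plane("top",cn[:,0].astype(float),.012)[:,:2]
r=cv2.minAreaRect(w.astype(np.float32));print(r)
E
```

```text
corners [[ 0.619   0.0483  0.012 ]
 [ 0.6431 -0.0674  0.012 ]
 [ 0.4893 -0.0986  0.012 ]
 [ 0.4632  0.016   0.012 ]] [0.1181 0.1569 0.1175 0.1591]
lip [[ 0.5088  0.005   0.042 ]
 [ 0.5252 -0.07    0.042 ]
 [ 0.4935 -0.0777  0.042 ]
 [ 0.4759 -0.0014  0.042 ]] [0.0768 0.0326 0.0783 0.0336]
flaptop [[ 0.6022  0.0316  0.124 ]
 [ 0.621  -0.0573  0.124 ]]
scene hinge end corners z0 [[ 0.614   0.0479  0.    ]
 [ 0.6406 -0.0682  0.    ]]
scene corner [[0.4627 0.015  0.012 ]]
((0.555632472038269, -0.023666732013225555), (0.1637704074382782, 0.11724666506052017), 12.493829727172852)
```

>>> {"op": "arm_command", "data": {
  "deltas": [0,0,-0.029,0.03,0.035,0,0,0,0,-0.029,0.06,0.07,0,0,0,0,-0.029,0.09,0.105,0,0,0,0,-0.029,0.12,0.14,0,0,0,0,-0.029,0.15,0.18,0,0,0,0,-0.029,0.18,0.215,0,0,0,0,-0.029,0.21,0.25,0,0,0,0,-0.029,0.24,0.29,0,0,0,0,-0.029,0.27,0.325,0,0,0,0,-0.029,0.3,0.36,0,0,0,0,-0.029,0.33,0.4,0,0,0,0,-0.029,0.36,0.435,0,0,0,0,-0.029,0.39,0.47,0,0,0,0,-0.029,0.42,0.505,0,0,0,0,-0.029,0.45,0.54,0,0,0,0,-0.029,0.475,0.57,0,0,0,0,-0.029,0.49,0.59,0,0,0,0,-0.029,0.498,0.601,0,0,0,0,-0.029,0.498,0.601,0,0,0,0,-0.029,0.498,0.601,0,0],
  "force": 20
}}

```text
clock: 2.1
position: [0.6567, -0.0049, 0.2194]
ee_rot: [3.123, 0.331, -0.002]
force: [-0.5, -1.1, 0.2]
width: 0.009
gripper_force: 0.0
```

>>> {"op": "arm_command", "data": {
  "deltas": [0,0,0,0,0,-0.03,0,0,0,0,0,0,-0.06,0,0,0,0,0,0,-0.09,0,0,0,0,0,0,-0.11,0,0,0,0,0,0,-0.122,0,0,0,0,0,0,-0.122,0]
}}

```text
clock: 2.7
position: [0.6559, -0.0052, 0.0965]
ee_rot: [3.124, 0.33, -0.004]
force: [-0.4, -0.6, -0.7]
width: 0.008
gripper_force: 0.0
```

```bash
python3 - <<'E'
from cell import optics,sensors
import cv2,numpy as np
a=optics.get_image("scene");b=optics.get_image("top");cv2.imwrite("pics/s1f.png",a);cv2.imwrite("pics/t1f.png",b)
f=lambda i:cv2.resize(i,(400,400),interpolation=cv2.INTER_CUBIC)
cv2.imwrite("pics/c1.png",np.hstack([f(a[170:300,250:380]),f(b[180:310,255:385])]))
s=sensors.observe();print(s["position"],s["ee_rot"],s["force"])
E
```

```text
[ 0.65766292 -0.00419435  0.09875326] [3.12374760e+00 3.30939932e-01 1.57557242e-03] [ 0.43115355 -0.05430202  1.00164655]
```

View pics/c1.png

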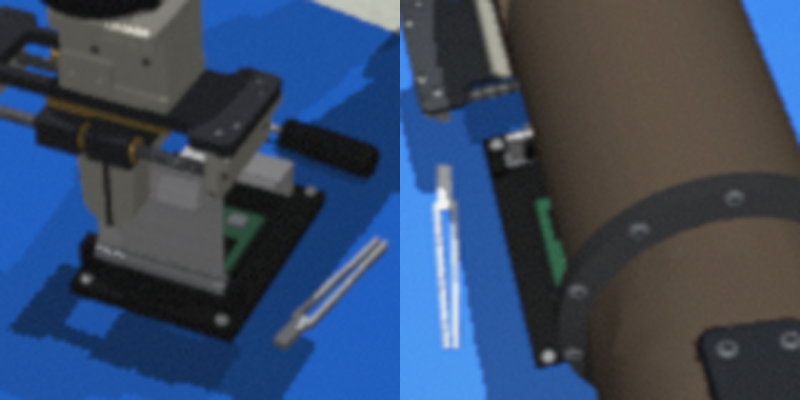

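The left panel shows the closed finger pair with its slit at crop (108,190), outside the flap's outer face. The right panel shows the jig mostly hidden by the arm. I'll check this against the projected tip.

```bash
python3 - <<'E'
from h import *
s=400/130
C=np.array([.554,-.025,0]);X=np.array([-.9774,-.2113,0]);Y=np.array([.2113,-.9774,0]);Z=np.array([0,0,1])
J=lambda x,y,z:C+x*X+y*Y+z*Z
P=np.array([[.6577,-.0042,.0988-.019],[.6577,-.0042,.0988],J(-.06,0,.124),J(-.06,.045,.124),J(-.06,-.045,.124),J(-.06,-.045,.036),J(-.08,.06,.012),J(-.08,-.06,.012),J(.08,-.06,.012)])
print(((proj("scene",P)-[250,170])*s).round())
E
```

```text
[[120. 250.]
 [118. 226.]
 [153. 153.]
 [ 90. 135.]
 [218. 171.]
 [220. 280.]
 [ 66. 282.]
 [229. 333.]
 [325. 193.]]
```

```bash
python3 - <<'E'
import cv2
a=cv2.imread("pics/s1f.png")[190:275,262:350]
cv2.imwrite("pics/c2.png",cv2.convertScaleAbs(cv2.resize(a,None,fx=6.8,fy=6.8,interpolation=cv2.INTER_CUBIC),alpha=1.5))
E
```

```text
(no output)
```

View pics/c2.png

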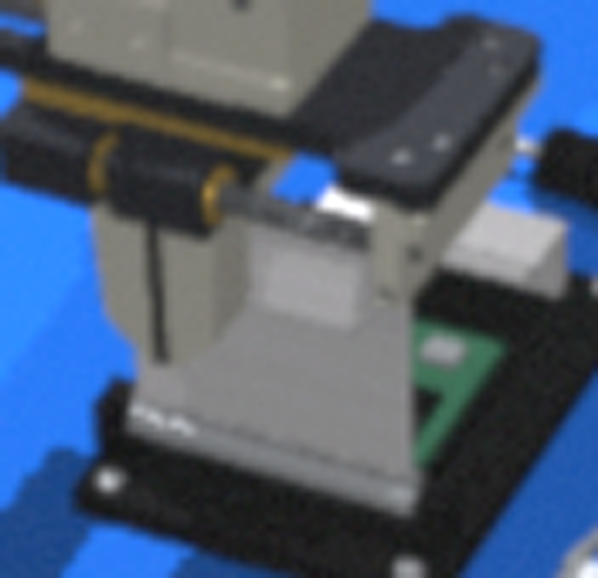

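The beige finger ends at crop (160,362), which is where the TCP projects. The tips should reach about 415. I'll compare with the first picture to see whether the tips are really there.

```bash
python3 - <<'E'
import cv2,numpy as np
a=cv2.imread("pics/scene0.png").astype(int);b=cv2.imread("pics/s1f.png").astype(int)
for v in range(236,256): print(v,' '.join('%3d/%3d'%(a[v,u,2]-a[v,u,0],b[v,u,2]-b[v,u,0])+',%3d/%3d'%(a[v,u].mean(),b[v,u].mean()) for u in range(278,302,3)))
E
```

```text
236 -145/-22, 98/ 89 -61/  6, 98/ 84  -1/  4, 91/ 54   0/  7, 86/ 82  -1/  6, 84/ 83  -2/  6, 83/ 78  -1/  3, 83/ 79  -1/  0, 84/ 90
237 -148/-61, 96/ 92 -73/  7, 96/ 85  -2/  3, 89/ 56  -2/  6, 86/ 83  -1/  6, 85/ 85   0/  6, 84/ 78   0/  2, 84/ 86   0/ -1, 83/ 91
238 -146/-107, 96/ 94 -74/  4, 96/ 84  -1/  4, 88/ 56   0/  6, 86/ 80   0/  6, 84/ 84  -1/  5, 83/ 78  -1/  0, 84/ 89  -1/ -1, 82/ 91
239 -146/-129, 96/ 93 -80/-10, 96/ 87   0/  3, 87/ 58  -1/  6, 87/ 78  -1/  6, 83/ 85  -2/  4, 84/ 80  -1/ -2, 85/ 90   0/  0, 83/ 91
240 -145/-137, 97/ 92 -91/-43, 96/ 90   0/  4, 87/ 61   1/  5, 86/ 77  -1/  6, 82/ 85  -1/  2, 83/ 85  -1/ -1, 83/ 91  -1/ -1, 83/ 91
241 -146/-137, 97/ 92 -92/-81, 96/ 92  -1/  4, 88/ 63  -1/  6, 87/ 78  -1/  5, 81/ 86   0/  0, 82/ 89   0/ -1, 83/ 90  -1/ -1, 84/ 92
242 -147/-137, 97/ 92 -94/-85, 94/ 94  -1/  2, 89/ 68  -1/  6, 89/ 76  -1/  3, 82/ 87  -1/  0, 82/ 89   0/ -1, 82/ 90  -1/  0, 83/ 89
243 -146/-135, 96/ 92 -99/-92, 95/ 94   0/  0, 88/ 79  -1/  4, 88/ 82   0/  1, 84/ 91  -1/ -1, 82/ 89   0/  0, 82/ 88   0/  0, 82/ 90
244 -132/-124, 90/ 86 -109/-10
[... 857 characters left out ...]
, 82/ 89   0/  0, 82/ 89  -1/  0, 83/ 89
251   0/ -2, 19/ 16  -5/ -4,102/ 76  -6/ -6,132/124  -5/ -5,106/103  -2/ -3, 71/ 78  -1/ -2, 80/ 87   0/  0, 81/ 90   0/ -1, 82/ 89
252  -3/ -2, 17/ 17  -4/ -4, 83/ 67  -5/ -5,116/ 92  -6/ -5,133/120  -3/ -5, 84/ 92  -3/ -3, 71/ 79  -2/ -2, 76/ 84   0/ -1, 80/ 88
253   1/  0, 17/ 20  -3/ -3, 53/ 53  -4/ -3, 89/ 75  -5/ -4,113/ 88  -4/ -5, 98/102  -3/ -3, 76/ 82  -4/ -2, 68/ 75  -2/ -1, 73/ 82
254   2/  0, 15/ 17  -1/ -3, 24/ 26  -3/ -3, 57/ 56  -3/ -4, 86/ 74  -5/ -3, 88/ 84  -4/ -4, 80/ 86  -4/ -4, 74/ 82  -2/ -1, 68/ 74
255   1/ -1, 15/ 13   0/ -1, 15/ 18   0/ -3, 29/ 30  -2/ -3, 56/ 56  -3/ -3, 71/ 69  -4/ -4, 75/ 81  -4/ -3, 79/ 85  -3/ -4, 74/ 81
```

```bash
python3 - <<'E'
from h import *
C=np.array([.554,-.025,0]);A=np.array([[-.9774,-.2113,0],[.2113,-.9774,0],[0,0,1]])
for z in(.07,.08,.09,.1):
  for uv in([285.5,243.5],[278,239],[293.5,240.5]):
    p=plane("scene",[uv],z)[0]; print(z,uv,p.round(4),(A@(p-C)).round(4))
print("tcp jig",A@(np.array([.6577,-.0042,.0988])-C))
E
```

```text
0.07 [285.5, 243.5] [ 0.6351 -0.0328  0.07  ] [-0.0776  0.0247  0.07  ]
0.07 [278, 239] [ 0.6332 -0.054   0.07  ] [-0.0713  0.0451  0.07  ]
0.07 [293.5, 240.5] [ 0.6185 -0.0262  0.07  ] [-0.0628  0.0148  0.07  ]
0.08 [285.5, 243.5] [ 0.6441 -0.0244  0.08  ] [-0.0882  0.0184  0.08  ]
0.08 [278, 239] [ 0.6422 -0.0453  0.08  ] [-0.082   0.0385  0.08  ]
0.08 [293.5, 240.5] [ 0.6277 -0.0178  0.08  ] [-0.0735  0.0086  0.08  ]
0.09 [285.5, 243.5] [ 0.653  -0.0159  0.09  ] [-0.0987  0.0121  0.09  ]
0.09 [278, 239] [ 0.6513 -0.0366  0.09  ] [-0.0926  0.0318  0.09  ]
0.09 [293.5, 240.5] [ 0.6369 -0.0095  0.09  ] [-0.0843  0.0024  0.09  ]
0.1 [285.5, 243.5] [ 0.662  -0.0075  0.1   ] [-0.1093  0.0058  0.1   ]
0.1 [278, 239] [ 0.6603 -0.0278  0.1   ] [-0.1033  0.0252  0.1   ]
0.1 [293.5, 240.5] [ 0.6461 -0.0012  0.1   ] [-0.0951 -0.0038  0.1   ]
tcp jig [-0.10575142  0.00158189  0.0988    ]
```

>>> {"op": "arm_command", "data": {
  "deltas": [0,0,0,0.017,0.004,0,0,0,0,0,0.034,0.007,0,0,0,0,0,0.034,0.007,-0.025,0,0,0,0,0.034,0.007,-0.05,0,0,0,0,0.034,0.007,-0.065,0,0,0,0,0.034,0.007,-0.068,0,0,0,0,0.034,0.007,-0.072,0,0,0,0,0.034,0.007,-0.076,0,0,0,0,0.034,0.007,-0.08,0,0,0,0,0.034,0.007,-0.08,0]
}}

```text
clock: 3.8
position: [0.6913, 0.0036, 0.0178]
ee_rot: [3.124, 0.333, 0.0]
force: [0.5, 0.3, -0.7]
width: 0.005
gripper_force: 0.0
```

```bash
python3 - <<'E'
from cell import sensors,arm
s=sensors.observe();print(s["position"],s["force"],arm.nose_length)
E
```

```text
[0.69130181 0.00357957 0.01775653] [ 0.53178582  0.33092538 -0.72498508] 0.019
```

>>> {"op": "arm_command", "data": {
  "deltas": [0,0,0,0,0,-0.002,0,0,0,0,0,0,-0.003,0,0,0,0,0,0,-0.004,0,0,0,0,0,0,-0.004,0]
}}

```text
clock: 4.2
position: [0.6912, 0.0036, 0.0136]
ee_rot: [3.124, 0.333, -0.0]
force: [-0.3, -0.3, -0.2]
width: -0.0
gripper_force: 0.0
```

>>> {"op": "arm_command", "data": {
  "deltas": [0,0,0,0,0,-0.002,0,0,0,0,0,0,-0.004,0,0,0,0,0,0,-0.005,0,0,0,0,0,0,-0.005,0]
}}

```text
clock: 4.6
position: [0.6912, 0.0036, 0.0085]
ee_rot: [3.124, 0.333, -0.001]
force: [0.2, -0.0, -0.2]
width: 0.003
gripper_force: 0.0
```

>>> {"op": "arm_command", "data": {
  "deltas": [0,0,0,0,0,-0.002,0,0,0,0,0,0,-0.003,0,0,0,0,0,0,-0.004,0,0,0,0,0,0,-0.004,0]
}}

```text
clock: 5.0
position: [0.6912, 0.0036, 0.0046]
ee_rot: [3.124, 0.333, -0.0]
force: [-0.8, -0.3, -0.2]
width: 0.004
gripper_force: 0.0
```

```bash
python3 - <<'E'
from h import *
from cell import sensors
a=optics.get_image("scene")
s=sensors.observe();print(s["position"],s["force"]);p=s["position"]
q=proj("scene",[p,p-[0,0,.019],p*[1,1,0]]);print(q)
u,v=q[0].astype(int);c=a[v-45:v+35,u-50:u+50];print(u,v)
cv2.imwrite("pics/c3.png",cv2.convertScaleAbs(cv2.resize(c,None,fx=7,fy=7,interpolation=cv2.INTER_CUBIC),alpha=1.4))
E
```

```text
[0.69127463 0.0036391  0.00466101] [ 0.51887706 -0.83904803  0.24146416]
[[282.73441921 291.30409303]
 [283.28802096 298.29772033]
 [282.87130268 293.03333609]]
282 291
```

View pics/c3.png

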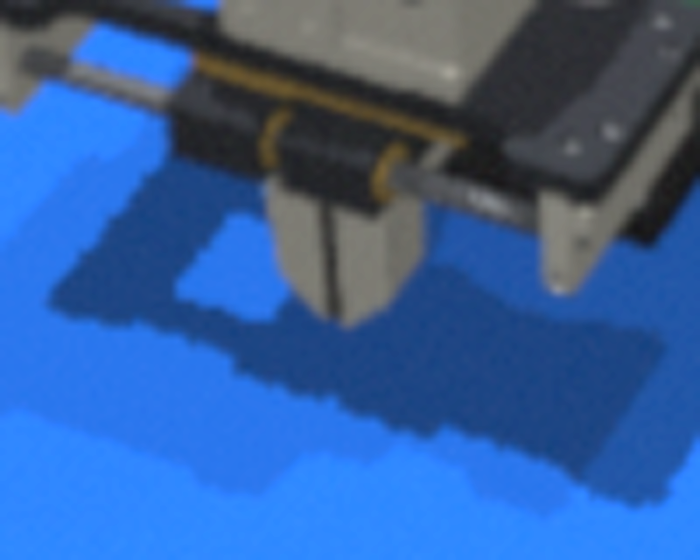

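The closed fingertip's bottom corner is at about px (281,292), level with the projected TCP (283,291). So the tip is near the TCP, not 19 mm ahead of it. I'll feel for the bench to fix the offset.

>>> {"op": "arm_command", "data": {
  "deltas": [0,0,0,0,0,-0.001,0,0,0,0,0,0,-0.002,0,0,0,0,0,0,-0.003,0,0,0,0,0,0,-0.003,0]
}}

```text
clock: 5.45
position: [0.6912, 0.0036, 0.0015]
ee_rot: [3.124, 0.333, -0.001]
force: [-1.0, -0.1, 0.1]
width: -0.001
gripper_force: 0.0
```

>>> {"op": "arm_command", "data": {
  "deltas": [0,0,0,0,0,-0.001,0,0,0,0,0,0,-0.002,0,0,0,0,0,0,-0.003,0,0,0,0,0,0,-0.003,0]
}}

```text
clock: 5.85
position: [0.6912, 0.0036, -0.0015]
ee_rot: [3.124, 0.333, -0.0]
force: [-0.3, 0.5, -0.8]
width: 0.005
gripper_force: 0.0
```

>>> {"op": "arm_command", "data": {
  "deltas": [0,0,0,0,0,-0.001,0,0,0,0,0,0,-0.002,0,0,0,0,0,0,-0.003,0,0,0,0,0,0,-0.003,0]
}}

```text
clock: 6.25
position: [0.6912, 0.0036, -0.0045]
ee_rot: [3.124, 0.333, -0.0]
force: [-0.2, 0.4, 0.4]
width: 0.006
gripper_force: 0.0
```

>>> {"op": "arm_command", "data": {
  "deltas": [0,0,0,0,0,-0.001,0,0,0,0,0,0,-0.002,0,0,0,0,0,0,-0.003,0,0,0,0,0,0,-0.003,0]
}}

```text
clock: 6.65
position: [0.6914, 0.0036, -0.0066]
ee_rot: [3.124, 0.333, 0.0]
force: [-2.1, -1.1, 7.0]
width: 0.007
gripper_force: 3.4
```

```bash
python3 - <<'E'
from cell import sensors,optics
import cv2
s=sensors.observe();print(s["position"],s["force"],s["joints"])
cv2.imwrite("pics/s4.png",optics.get_image("scene"))
E
```

```text
[ 0.69136725  0.00362812 -0.00656155] [-2.06317637 -1.12314958  7.01507444] [ 0.04146627  0.7782829  -0.20091124  1.57670546  0.19563794  0.80621705
 -1.59752292]
```

>>> {"op": "arm_command", "data": {
  "deltas": [0,0,0,0,0,0.02,0,0,0,0,0,0,0.05,0,-0.0146,0.068,0,0,0,0.08,0,-0.0292,0.136,0,0,0,0.09,0,-0.0438,0.204,0,0,0,0.09,0,-0.0587,0.2715,0,0,0,0.09,0,-0.0587,0.2715,0,0,0,0.09,0,-0.0587,0.2715,0,0,0,0.09,0]
}}

```text
clock: 7.5
position: [0.6914, 0.004, 0.081]
ee_rot: [3.006, 0.321, -0.665]
force: [0.1, -0.1, 0.9]
width: -0.001
gripper_force: 0.0
```

```bash
cat > plan.py <<'E'
from h import *
from cell import sensors
from scipy.spatial.transform import Rotation as Ro
C=np.array([.554,-.025,0]);A=np.array([[-.9774,-.2113,0],[.2113,-.9774,0],[0,0,1]])
s=sensors.observe();p=s["position"];R=Ro.from_rotvec(s["ee_rot"]).as_matrix()
print("jig tcp",(A@(p-C)).round(4),"tool axes in jig",(A@R).T.round(3).tolist(),s["force"].round(1),s["clock"])
E
python3 - <<'E'
from plan import *
np.set_printoptions(precision=4,suppress=True,linewidth=150)
def tcp(K,f):
    t=np.array([np.sin(f),-np.cos(f)]);x=np.array([np.cos(f),np.sin(f)]);return K+.006*t-.0095*x
ph0=25.
for th in np.arange(95,-1,-5):
    a=np.radians(th);ph=np.clip(25*(th-45)/45,0,25)
    K=np.array([-.06,.028])+.05*np.array([np.cos(a),np.sin(a)])+.002*np.array([-np.sin(a),np.cos(a)])
    q=tcp(K,np.radians(ph)); w=C+A.T@[q[0],0,q[1]]
    rt=-(A.T@[0,1,0])*(ph-25)/90
    print(th,ph.round(1),K,"d",np.r_[rt,w-p].round(4))
T=lambda u:plane("top",[u],.042)[0]
print("jar",(A@(T([367.5,263.5])-C)).round(3))
o,d=ray("scene",[[312.7,287.4]])
o=A@(o-C);d=A@d[0]
t=(-.093-o[1])/d[1];print("bracket bottom at tcp z.0046:",(o+t*d).round(3))
E
```

```text
jig tcp [-0.1404  0.0007  0.081 ] tool axes in jig [[-0.907, 0.0, -0.422], [0.0, 1.0, 0.0], [0.422, -0.0, -0.907]] [ 0.1 -0.1  0.9] 7.5
95 25.0 [-0.0664  0.0776] d [-0.      0.     -0.     -0.0666 -0.0137 -0.0128]
90 25.0 [-0.062  0.078] d [-0.      0.     -0.     -0.0709 -0.0146 -0.0125]
85 22.2 [-0.0576  0.078 ] d [ 0.0065 -0.0302  0.     -0.0747 -0.0154 -0.0122]
80 19.4 [-0.0533  0.0776] d [ 0.013  -0.0603  0.     -0.0785 -0.0162 -0.0123]
75 16.7 [-0.049   0.0768] d [ 0.0196 -0.0905  0.     -0.0823 -0.017  -0.0127]
70 13.9 [-0.0448  0.0757] d [ 0.0261 -0.1207  0.     -0.086  -0.0179 -0.0135]
65 11.1 [-0.0407  0.0742] d [ 0.0326 -0.1508  0.     -0.0896 -0.0186 -0.0146]
60 8.3 [-0.0367  0.0723] d [ 0.0391 -0.181   0.     -0.0931 -0.0194 -0.016 ]
55 5.6 [-0.033   0.0701] d [ 0.0457 -0.2112  0.     -0.0965 -0.0201 -0.0178]
50 2.8 [-0.0294  0.0676] d [ 0.0522 -0.2413  0.     -0.0997 -0.0208 -0.0199]
45 0.0 [-0.0261  0.0648] d [ 0.0587 -0.2715  0.     -0.1026 -0.0214 -0.0223]
40 0.0 [-0.023   0.0617] d [ 0.0587 -0.2715  0.     -0.1056 -0.0221 -0.0253]
35 0.0 [-0.0202  0.0583] d [ 0.0587 -0.2715  0.     -0.1084 -0.0227 -0.0287]
30 0.0 [-0.0177  0.0547] d [ 0.0587 -0.2715  0.     -0.1108 -0.0232 -0.0323]
25 0.0 [-0.0155  0.0509] d [ 0.0587 -0.2715  0.     -0.1129 -0.0237 -0.0361]
20 0.0 [-0.0137  0.047 ] d [ 0.0587 -0.2715  0.     -0.1147 -0.0241 -0.04  ]
15 0.0 [-0.0122  0.0429] d [ 0.0587 -0.2715  0.     -0.1162 -0.0244 -0.0441]
10 0.0 [-0.0111  0.0387] d [ 0.0587 -0.2715  0.     -0.1172 -0.0246 -0.0484]
5 0.0 [-0.0104  0.0344] d [ 0.0587 -0.2715  0.     -0.118  -0.0248 -0.0527]
0 0.0 [-0.01  0.03] d [ 0.0587 -0.2715  0.     -0.1183 -0.0248 -0.057 ]
jar [0.043 0.092 0.042]
bracket bottom at tcp z.0046: [-0.194 -0.093  0.099]
```

>>> {"op": "arm_command", "data": {
  "deltas": [0,0,0,-0.03,-0.006,-0.006,0,0,0,0,-0.05,-0.01,-0.0128,0,0,0,0,-0.0666,-0.0137,-0.0128,0,0,0,0,-0.0709,-0.0146,-0.0125,0,0.0065,-0.0302,0,-0.0747,-0.0154,-0.0122,0,0.013,-0.0603,0,-0.0785,-0.0162,-0.0123,0,0.0196,-0.0905,0,-0.0823,-0.017,-0.0127,0,0.0261,-0.1207,0,-0.086,-0.0179,-0.0135,0,0.0326,-0.1508,0,-0.0896,-0.0186,-0.0146,0,0.0391,-0.181,0,-0.0931,-0.0194,-0.016,0,0.0457,-0.2112,0,-0.0965,-0.0201,-0.0178,0,0.0522,-0.2413,0,-0.0997,-0.0208,-0.0199,0,0.0587,-0.2715,0,-0.1026,-0.0214,-0.0223,0,0.0587,-0.2715,0,-0.1056,-0.0221,-0.0253,0,0.0587,-0.2715,0,-0.1056,-0.0221,-0.0253,0]
}}

```text
clock: 9.0
position: [0.5856, -0.0188, 0.0583]
ee_rot: [3.123, 0.332, 0.001]
force: [1.0, -0.1, 1.1]
width: -0.001
gripper_force: 0.1
```

```bash
python3 - <<'E'
from plan import *
a=optics.get_image("scene");cv2.imwrite("pics/s5.png",a)
cv2.imwrite("pics/c5.png",cv2.convertScaleAbs(cv2.resize(a[185:275,262:362],None,fx=6.6,fy=6.6,interpolation=cv2.INTER_CUBIC),alpha=1.5))
E
```

```text
jig tcp [-0.0322  0.0007  0.0583] tool axes in jig [[-1.0, 0.001, 0.001], [0.001, 1.0, 0.001], [-0.001, 0.001, -1.0]] [ 1.  -0.1  1.1] 9.0
```

View pics/c5.png

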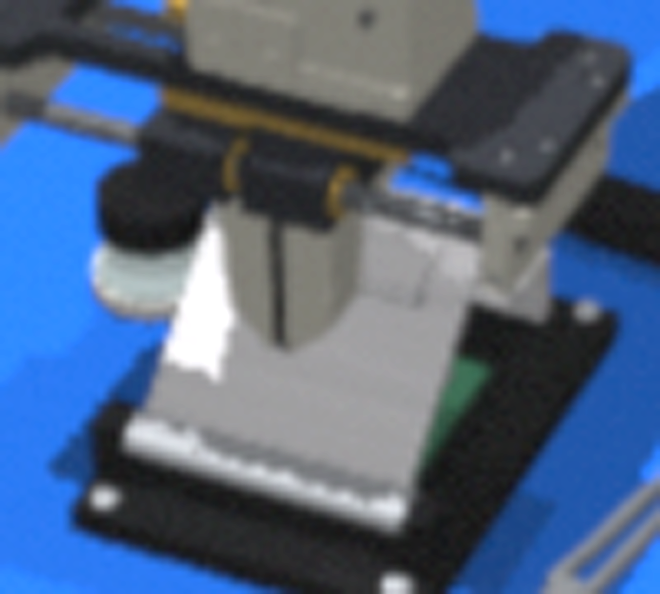

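The flap is tilted to about 40–45°, with the fingertip on the plain face at crop (290,345), below the ledge. I'll continue the arc.

>>> {"op": "arm_command", "data": {
  "deltas": [0,0,0,-0.0028,-0.0006,-0.0034,0,0,0,0,-0.0052,-0.0011,-0.007,0,0,0,0,-0.0073,-0.0016,-0.0108,0,0,0,0,-0.0091,-0.002,-0.0147,0,0,0,0,-0.0106,-0.0023,-0.0188,0,0,0,0,-0.0116,-0.0025,-0.0231,0,0,0,0,-0.0124,-0.0027,-0.0274,0,0,0,0,-0.0127,-0.0027,-0.031,0,0,0,0,-0.0127,-0.0027,-0.031,0,0,0,0,-0.0127,-0.0027,-0.031,0]
}}

```text
clock: 10.05
position: [0.573, -0.0211, 0.0264]
ee_rot: [-3.124, -0.333, 0.0]
force: [0.1, -0.1, 0.7]
width: 0.009
gripper_force: 0.4
```

>>> {"op": "arm_command", "data": {
  "deltas": [0,0,0,0,0,-0.001,0,0,0,0,0,0,-0.002,0,0,0,0,0,0,-0.003,0,0,0,0,0,0,-0.003,0]
}}

```text
clock: 10.45
position: [0.573, -0.0211, 0.0234]
ee_rot: [-3.124, -0.333, 0.0]
force: [-0.8, -1.0, 0.7]
width: 0.004
gripper_force: 0.7
```

>>> {"op": "arm_command", "data": {
  "deltas": [0,0,0,0,0,-0.0005,0,0,0,0,0,0,-0.001,0,0,0,0,0,0,-0.0015,0,0,0,0,0,0,-0.0015,0]
}}

```text
clock: 10.85
position: [0.5733, -0.0211, 0.0227]
ee_rot: [3.124, 0.333, 0.001]
force: [-3.2, -1.1, 10.8]
width: 0.006
gripper_force: 5.1
```

>>> {"op": "arm_command", "data": {
  "deltas": [0,0,0,-0.002,-0.0004,0,0,0,0,0,-0.004,-0.0009,0,0,0,0,0,-0.006,-0.0013,0,0,0,0,0,-0.008,-0.0017,0,0,0,0,0,-0.01,-0.0022,0,0,0,0,0,-0.012,-0.0026,0,0,0,0,0,-0.014,-0.003,0,0,0,0,0,-0.016,-0.0035,0,0,0,0,0,-0.016,-0.0035,0,0]
}}

```text
clock: 11.75
position: [0.5586, -0.0244, 0.0228]
ee_rot: [-3.124, -0.333, -0.005]
force: [2.3, 1.5, 6.0]
width: 0.004
gripper_force: 3.3
```

>>> {"op": "arm_command", "data": {
  "deltas": [0,0,0,-0.002,-0.0004,-0.0003,0,0,0,0,-0.004,-0.0009,-0.0004,0,0,0,0,-0.006,-0.0013,-0.0004,0,0,0,0,-0.008,-0.0017,-0.0004,0,0,0,0,-0.01,-0.0022,-0.0004,0,0,0,0,-0.01,-0.0022,-0.0004,0]
}}

```text
clock: 12.35
position: [0.5492, -0.0264, 0.0226]
ee_rot: [-3.124, -0.333, -0.007]
force: [3.8, 1.2, 7.2]
width: 0.005
gripper_force: 3.3
```

>>> {"op": "arm_command", "data": {
  "deltas": [0,0,0,-0.002,-0.0004,0,0,0,0,0,-0.004,-0.0009,0,0,0,0,0,-0.006,-0.0013,0,0,0,0,0,-0.006,-0.0013,0,0]
}}

```text
clock: 12.75
position: [0.543, -0.0278, 0.0225]
ee_rot: [-3.124, -0.333, -0.006]
force: [3.6, 1.1, 6.5]
width: 0.009
gripper_force: 3.1
```

>>> {"op": "arm_command", "data": {
  "deltas": [0,0,0,-0.0015,-0.0003,0,0,0,0,0,-0.003,-0.0006,0,0,0,0,0,-0.0035,-0.0008,0,0,0,0,0,-0.0035,-0.0008,0,0]
}}

```text
clock: 13.15
position: [0.5423, -0.0278, 0.023]
ee_rot: [-3.123, -0.333, -0.014]
force: [10.4, 2.9, 2.0]
width: 0.005
gripper_force: 5.4
```

>>> {"op": "arm_command", "data": {
  "deltas": [0,0,0,-0.001,-0.0002,-0.0003,0,0,0,0,-0.001,-0.0002,-0.0003,0,0,0,0,-0.001,-0.0002,-0.0003,0]
}}

```text
clock: 13.45
position: [0.5423, -0.0279, 0.023]
ee_rot: [-3.123, -0.334, -0.017]
force: [12.3, 2.6, 0.9]
width: 0.003
gripper_force: 6.4
```

>>> {"op": "arm_command", "data": {
  "deltas": [0,0,0,0.003,0.0006,0.0005,0,0,0,0,0.005,0.001,0.003,0,0,0,0,0.006,0.0012,0.015,0,0,0,0,0.006,0.0012,0.05,0,0,0,0,0.006,0.0012,0.1,0,0,0,0,0.05,0.0012,0.15,0,0,0,0,0.1,0.0012,0.17,0,0,0,0,0.15,0.0012,0.17,0,0,0,0,0.16,0.0012,0.17,0,0,0,0,0.16,0.0012,0.17,0]
}}

```text
clock: 14.45
position: [0.6982, -0.0281, 0.1903]
ee_rot: [-3.124, -0.332, 0.002]
force: [-0.2, -0.2, 0.2]
width: 0.003
gripper_force: 0.0
```

```bash
python3 - <<'E'
from plan import *
a=optics.get_image("scene");b=optics.get_image("top");cv2.imwrite("pics/s6.png",a);cv2.imwrite("pics/t6.png",b)
f=lambda i:cv2.resize(i,(400,400),interpolation=cv2.INTER_CUBIC)
cv2.imwrite("pics/c6.png",np.hstack([f(a[190:290,265:365]),f(b[205:305,270:370])]))
J=lambda x,y,z:C+A.T@[x,y,z]
print(((proj("scene",[J(.022,.032,.03),J(.022,-.032,.03),J(.002,-.032,.03),J(-.06,.045,.03),J(-.032,-.045,.03)])-[265,190])*4).round())
E
```

```text
jig tcp [-0.1403  0.0335  0.1903] tool axes in jig [[-1.0, 0.001, -0.001], [0.001, 1.0, -0.0], [0.001, -0.0, -1.0]] [-0.2 -0.2  0.2] 14.45
[[163. 161.]
 [272. 192.]
 [255. 214.]
 [ 68. 244.]
 [250. 259.]]
```

View pics/c6.png

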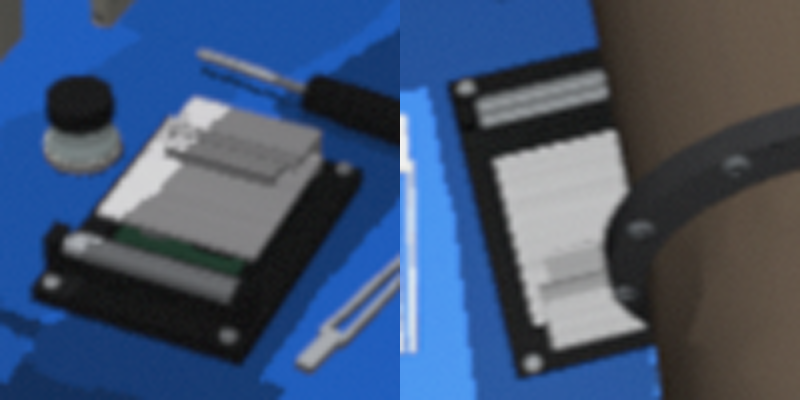

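The flap lies flat under the lip. The ledge foot runs from (170,152) to (275,185), close to the fully home prediction of (163,161) to (272,192). The jar, tweezers and screwdriver have not moved.

```bash
python3 -c "
from cell import arm
print(arm.sign_off())"
```

```text
the job is handed in; nothing more can be done
None
```

The flap is folded flat, pushed against its hard stop beneath the lip and released; the last picture shows the lip holding it with the arm clear, and I handed the job in at about 14.5 s.

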